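Ease the long spatula out of the half-open tray

TASK

The tray under the little shelf only pulls out part way, and the long wooden spatula in it is longer than the gap. Take it by the handle, tilt the handle end up over the tray's front panel while the blade is still under the shelf, and draw it out diagonally through the gap without wedging it hard against the tray or shelf and without disturbing the teaspoon, creamer, sugar shaker or egg cup. Finish still holding it in the gripper, at rest, with its whole length at least 6 cm above the top of the shelf and touching nothing but the gripper.

Things in the scene. Friction and masses are not known exactly. Their poses are not given: they have to be found in the camera images.
- tray_shelf: Fixed white riser shelf: 280 wide (x), 200 deep (y), board 14 thick, underside 80 and top 94 above the table, closed at sides and back. A grey tray under it is pulled out to its stop; neither moves. Origin: table level, middle of the shelf's front edge; +y in under the shelf, -y out along the tray, z up. The gap open from above runs from y -185 to 0; the tray goes on under the shelf to y 185.
- tray_floor (a point): On the tray floor's top, 8 mm above the table, mid-width, 92 mm out from the shelf's front edge (middle of the open gap); axes as tray_shelf. The tray is 228 wide inside (x -114 to 114); side walls 8 thick, top 35 above the table.
- tray_front (a point): Top of the tray's white front panel, middle of its inner edge: 80 above the table, 185 out from the shelf's front edge. The panel is 280 wide, 12 thick and reaches down to the table; outside it a thin steel bar handle reaches 24 mm further out.
- spatula_grip (a point): Where to grip the wooden spatula: mid-width, half-way up its handle, 100 mm from the handle end, 200 from the blade tip; +y along it to the blade, z up. About 85 g (60 to 120), centre of mass 55 mm from here towards the blade. Straight handle 22 wide, 18 high, 214 long, then a flat blade up to 60 wide, 7 thick, flush with the handle's underside. Lies flat on the tray floor, this point 9 mm above it.
- spatula_handle_end (a point): Middle of the spatula's handle end face, 9 mm above its underside. The spatula lies in one half of the tray (either one), nearly parallel to its y, handle in the open gap, blade under the shelf.
- spatula_blade_tip (a point): Middle of the blade's tip edge, 3.5 mm above its underside; hidden under the shelf at the start.
- teaspoon: Loose steel teaspoon, 140 mm long, lying in the other half of the tray, along it, about 110 mm from the spatula; leave it. Origin at the middle of its length, underside.
- creamer: Loose white ceramic creamer, 80 mm high, 70 mm wide plus a handle, standing on the shelf; leave it. Origin at the centre of its underside.
- sugar_shaker: Loose clear glass sugar shaker with a steel cap, 68 mm wide, about 138 mm high, standing on the shelf; leave it. Origin at the centre of its underside.
- egg_cup: Loose yellow silicone egg cup, 50 mm wide, 56 mm high, standing on the table beyond the tray's front; leave it. Origin at the centre of its underside.
Not all that is in view belongs to the job. Leave any blue or purple look-alike of the creamer alone.

How it is judged:
By the outcome, as a careful person would: the job done as asked, in the order asked, and still so for the second after the job is handed in, while the arm keeps its last pose, push and grip.
It also fails if it takes over 40 s, if anything falls off the work surface, if the arm or the gripper's body presses on something with over 40 N, if the wrist force passes 120 N, or if a joint passes its speed limit or range.

ROBOT

A 6-joint arm with a two-finger parallel gripper is mounted at the origin on the work surface. World frame = base frame: x ahead of the robot, y to its left, z up, the work surface at z = 0. Lengths are in mm, angles in rad, forces in N, time in s.
With the tool pointing down it reaches from about 275 to 825 mm from the base axis. Payload 5.2 kg.
Tool frame: the origin (TCP) lies on the centre line of the jaws, within the pads' length; the fingertips stand 25 mm ahead of it and the grasp point (between the pads) lies 6 mm ahead of it (ctrl.tcp_to_tips is the distance from the TCP to the fingertips, in mm); z points along the fingers, y is the line along which they close (so a half turn about z gives the same grasp; the last joint's range is limited). The gripper opens to 93 mm and grips with 3 to 60 N. Pads are 15 mm wide; open, the fingers measure 128 mm over their backs; the gripper's body (75 mm by 188 mm) begins 65 mm behind the grasp point.
Start: joints at [-1.464, 0.259, 1.535, -0, 1.348, -0.203], TCP at [167.698, -523.815, 243.653] pointing down, gripper open.
Joint ranges: [-3.14, 3.14], [-0.91, 2.08], [0.19, 2.58], [-1.22, 4.36], [0.22, 2.71], [-3.12, 3.12]. Speed limits (rad/s): [2.57, 2.57, 3.14, 3.14, 3.14, 3.14].

INTERFACE

Orientations are given as a unit quaternion [x, y, z, w].
In Python, from station import observe, camera, camera_info, ticket, ctrl gives the robot as it stands. The module is installed in compiled form; this text tells all that it offers.
- The arm moves only by the tool apply_moves, never from a script. Its argument "rows" is a list of rows, each a list of 2 entries, a list of its own where there are three numbers: the shift along the tool's x, y, z in m, then the turn, a rotation vector about the tool's x, y, z in rad. A call has 1 to 8 rows; each row is the pose to reach, as a shift and turn from the pose commanded when the call began, along the tool's axes at that moment; what a row does not reach only later rows make up. A row lasts 1/8 s, in which the tool goes at most 62.5 mm and 10.7 degrees, less where a joint would pass 70% of its speed; a pose out of reach is approached as far as the arm can. A call with a gripper value outside its range is refused whole. "claw" is the closure in counts, from 0 (fully open) to 255 (shut), set as the call begins (left out, the last holds). The fingers move at their own pace and stop on an object; "newtons" is the grip in N (left out, the last holds). Time passes only in rows, so rows that repeat a pose let the fingers close. It gives the time, the measured TCP pose, the force, the opening and the grip force at its end, in the units of the state.
- observe(): the state, without advancing time (a new reading comes with each control period).
- camera(name): name is "scene" or "top"; returns (picture, depth): 480x640x3 uint8, blue, green, red; 480x640 float32, mm along the optical axis (not along the pixel's ray), 0 where there is no reading.
- camera_info(name): a dict with "fx", "fy", "cx", "cy" (pixels), "R" (3x3) and "t" (3): a world point X has camera coordinates R X + t. Camera axes: x right, y down, z forward; pixel columns grow to the right and rows downward; lengths in mm; the calibration is good to about 2 mm. A picture is of the moment at which its call begins. camera_info takes no time and is no camera call.
- ticket.job_done(): hands the job in; it is judged then, once.
The state is a dict: "time_s": time; "q": joint angles; "qd": joint speeds; "joint_efforts": joint torques, N m; "tcp_pos": TCP position; "ee_rot": TCP orientation; "contact_force": force on the tool from outside, world axes, zero at the start; "ft_torque": the same for the moment, N m; "opening": finger opening in mm; "finger_force": force on a finger pad.
Only numpy, scipy, OpenCV 4.12 (cv2) and the standard library are available. Lean on these libraries where they do the work, as an engineer would, in place of code of your own. Each camera call takes 0.05 s, during which the arm holds its last target. There are 200 camera calls.

## Working session

There is one attempt and no reset: what is moved stays moved. The work goes in short steps, Python scripts to look and compute and a tool call to move; the robot and the scene stay as the last step left them, time stands still between calls to the robot, and variables do not carry over. Pictures are saved under pics/ and viewed, at most 10 in all, crops included, and the job is handed in when it is done.

Besides the shell and the picture viewer there is one more tool, called after "Emit:" as name(argument=value, ...) on one line, values as JSON. apply_moves: Moves the arm, as the interface text tells. Its arguments: {"type":"object","properties":{"rows":{"type":"array"},"claw":{"type":"number"},"newtons":{"type":"number"}},"required":["rows"]}

```bash
mkdir -p pics; ls; python3 - <<'E'
from station import *
import cv2,numpy as np
for n in("scene","top"):
    p,d=camera(n);cv2.imwrite(f"pics/{n}0.png",p);np.save(f"{n}0.npy",d)
    i=camera_info(n);R=np.array(i["R"]);print(n,i["fx"],i["fy"],i["cx"],i["cy"],R.round(3).tolist(),(-R.T@np.array(i["t"])).round())
o=observe();print(o)
E
```

```text
pics
scene 572.053062031865 572.053062031865 306.9333267284277 247.887120741095 [[-0.205, 0.979, -0.016], [0.755, 0.147, -0.639], [-0.622, -0.143, -0.769]] [1356.  213. 1220.]
top 538.1620580638248 538.1620580638248 321.0281389986639 230.1636856246845 [[-0.03, -1.0, -0.006], [-0.988, 0.03, -0.152], [0.152, 0.001, -0.988]] [ 229.    5. 1465.]
{'time_s': 0.1, 'q': array([-1.46382203e+00,  2.59264920e-01,  1.53592663e+00,  8.01668904e-06,
        1.34799268e+00, -2.02846655e-01]), 'qd': array([ 1.60218582e-03, -6.40611833e-04, -2.01404535e-03,  3.34145701e-05,
        5.61584956e-04, -8.22992962e-05]), 'joint_efforts': array([ 6.87598349e-04, -4.38210690e+01, -2.84643728e+01,  7.18947058e-02,
        3.62780364e-02, -6.66749497e-05]), 'tcp_pos': array([ 167.64237976, -523.37933606,  242.9224697 ]), 'ee_rot': array([ 9.88025172e-01,  1.54290720e-01,  4.20364221e-05, -7.94684986e-04]), 'contact_force': array([-0.46078595, -0.69849521,  0.55067051]), 'ft_torque': array([-0.00086762, -0.0233561 ,  0.01080857]), 'finger_force': 0.0, 'opening': 93.22430332912036}
```

View pics/scene0.png

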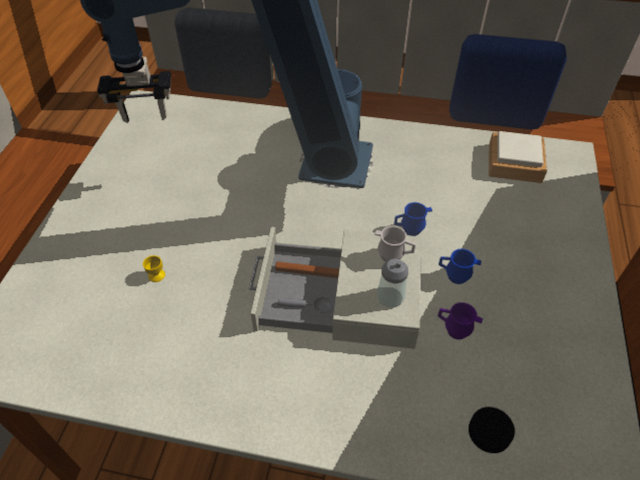

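View pics/top0.png

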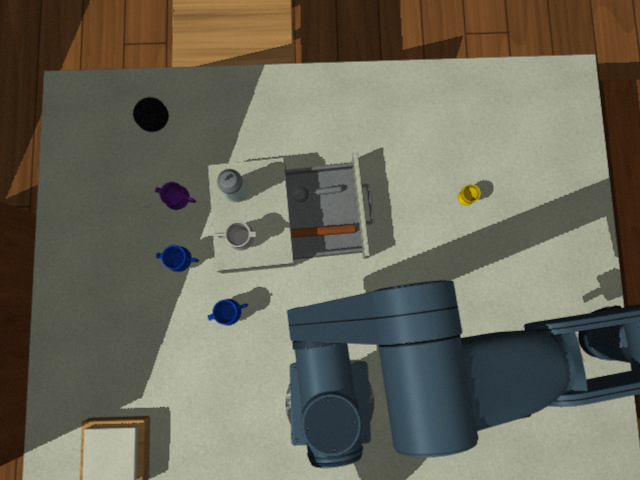

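The scene shows the shelf to the robot's left. The tray points towards world -y, with the orange spatula in the half nearest the robot (top view, about cols 292–355, row 231) and the teaspoon in the far half. The creamer and shaker stand on the shelf and the egg cup is well beyond the panel. Next I'll measure them.

```bash
cat > h.py <<'E'
from station import *
import cv2,numpy as np
def ray(n,u,v,z):
    i=camera_info(n);R=np.array(i["R"]);c=-R.T@np.array(i["t"])
    d=R.T@np.array([(u-i["cx"])/i["fx"],(v-i["cy"])/i["fy"],1.]);return c+d*(z-c[2])/d[2]
def pt(n,u,v,depth):
    i=camera_info(n);R=np.array(i["R"]);t=np.array(i["t"])
    return R.T@(np.array([(u-i["cx"])/i["fx"],(v-i["cy"])/i["fy"],1.])*depth-t)
def cloud(n,d):
    i=camera_info(n);R=np.array(i["R"]);t=np.array(i["t"]);v,u=np.mgrid[:480,:640]
    return (np.stack([(u-i["cx"])/i["fx"]*d,(v-i["cy"])/i["fy"]*d,d],-1)-t)@R
E
python3 - <<'E'
from h import *
for n,box in(("top",(280,215,372,250)),("scene",(262,250,350,285))):
    p=cv2.imread(f"pics/{n}0.png");d=np.load(f"{n}0.npy");P=cloud(n,d)
    hsv=cv2.cvtColor(p,cv2.COLOR_BGR2HSV);m=cv2.inRange(hsv,(3,110,50),(20,255,255))
    k=np.zeros_like(m);x0,y0,x1,y1=box;k[y0:y1,x0:x1]=m[y0:y1,x0:x1]
    c=max(cv2.findContours(k,0,2)[0],key=cv2.contourArea)
    r=cv2.minAreaRect(c);b=cv2.boxPoints(r);print(n,r,np.median(P[k>0],0).round(1))
    for q in b: print(q.round(1),ray(n,*q,26).round(1))
p=cv2.imread("pics/top0.png");P=cloud("top",np.load("top0.npy"))
# shelf top: depth z~94 ; panel top z~80
z=P[...,2];reg=np.zeros(z.shape,bool);reg[145:280,195:380]=1
u=np.mgrid[:480,:640][1]
for nm,mk in(("shelf",reg&(abs(z-94)<5)&(u<305)),("panel",reg&(abs(z-80)<8)&(u>335))):
    mk=mk.astype(np.uint8);n_,lab,st,_=cv2.connectedComponentsWithStats(mk);j=1+np.argmax(st[1:,4])
    c=cv2.findContours((lab==j).astype(np.uint8),0,2)[0][0];r=cv2.minAreaRect(c);zz=np.median(z[lab==j])
    print(nm,r,zz);[print(q.round(1),ray("top",*q,zz).round(1)) for q in cv2.boxPoints(r)]
for nm,(a,b) in dict(creamer=(238,235),shaker=(230,181),eggcup=(469,195),spoon=(330,189)).items():print(nm,P[b,a].round())
cv2.imwrite("pics/crop.png",cv2.resize(p[140:290,190:390],None,fx=4,fy=4,interpolation=2))
E
```

```text
top ((322.9852600097656, 230.30880737304688), (7.976436138153076, 64.50175476074219), 85.60128784179688) [449.5   1.2  26.1]
[290.5 228.8] [456.5  89.2  26. ]
[354.8 223.9] [464.7 -85.3  26. ]
[355.4 231.8] [442.9 -86.1  26. ]
[291.1 236.8] [434.7  88.   26. ]
scene ((306.78472900390625, 268.794189453125), (62.51152420043945, 8.538741111755371), 6.842773914337158) [458.3   5.6  23.9]
[275.2 269.3] [477.5 -76.8  26. ]
[276.3 260.8] [449.3 -81.   26. ]
[338.3 268.3] [442.2  85.6  26. ]
[337.3 276.8] [470.1  87.7  26. ]
shelf ((249.75360107421875, 214.12060546875), (106.2776870727539, 78.21524810791016), 84.47245788574219) 94.21783557709811
[205.7 165. ] [622.4 304.6  94.2]
[283.6 157.5] [636.4  99.5  94.2]
[293.8 263.2] [356.5  78.7  94.2]
[215.9 270.8] [343.3 277.7  94.2]
panel ((361.1988525390625, 203.91848754882812), (104.8058090209961, 4.817326068878174), 83.34557342529297) 79.68427739559955
[352.7 152.1] [649.5 -84.   79.7]
[357.5 151.6] [650.6 -96.8  79.7]
[369.7 255.7] [ 371.4 -117.    79.7]
[364.9 256.2] [ 370.3 -104.5   79.7]
creamer [434. 221.  95.]
shaker [547. 220. 213.]
eggcup [ 534. -398.   30.]
spoon [564. -21.  26.]
```

View pics/crop.png

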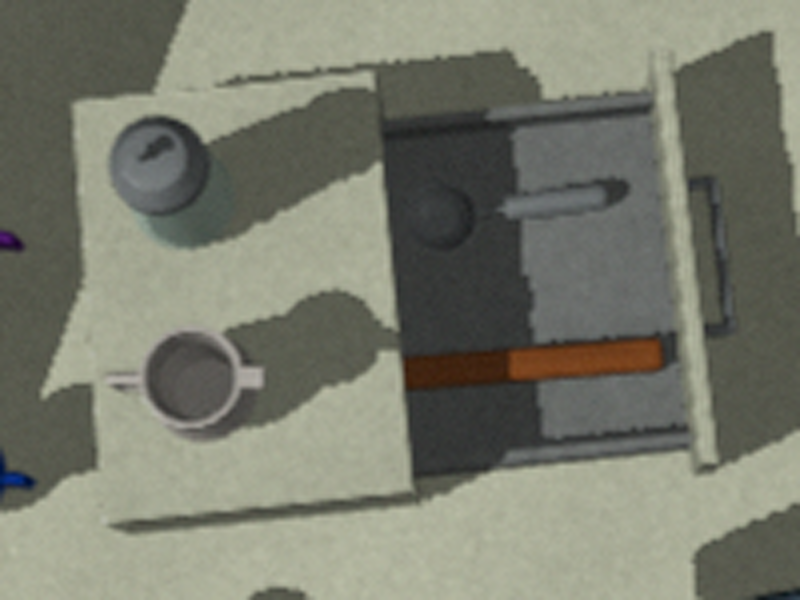

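Positions agree across views: the shelf is yawed about 4.2°, and its origin is about (496, 89). The handle end is at (454, −85), and the grip point is about (450, 15, 17).

```bash
cat >> h.py <<'E'
from scipy.spatial.transform import Rotation as Ro
def grasp_rot(yaw=2.7,tilt=0.):  # tool x along blade (yaw from world y), tilt = handle up, deg
    a=np.radians(yaw);x=np.array([-np.sin(a),np.cos(a),0]);y=np.array([np.cos(a),np.sin(a),0])
    return Ro.from_matrix(np.c_[x,y,[0,0,-1]])*Ro.from_euler('y',0)*Ro.from_rotvec([0,-np.radians(tilt),0])
def rel(p,R,p0=None,R0=None):
    o=observe();p0=o["tcp_pos"] if p0 is None else np.array(p0);R0=Ro.from_quat(o["ee_rot"]) if R0 is None else R0
    return (R0.inv().apply(np.array(p)-p0)/1000).round(4).tolist(),(R0.inv()*R).as_rotvec().round(4).tolist()
E
python3 - <<'E'
from h import *
R=grasp_rot();print(R.as_matrix().round(2));print(rel([450,15,190],R,[167.7,-523.8,243.65]))
print(grasp_rot(2.7,20).apply([1,0,0]))
E
```

```text
[[-0.05  1.    0.  ]
 [ 1.    0.05  0.  ]
 [ 0.    0.   -1.  ]]
([0.4331, -0.427, 0.0545], [-0.0011, -0.0013, -1.3081])
[-0.04426558  0.93864944 -0.34202014]
```

Emit:
apply_moves(rows=[[[0.433,-0.427,0.054],[0,0,-1.308]],[[0.433,-0.427,0.054],[0,0,-1.308]],[[0.433,-0.427,0.054],[0,0,-1.308]],[[0.433,-0.427,0.054],[0,0,-1.308]],[[0.433,-0.427,0.054],[0,0,-1.308]],[[0.433,-0.427,0.054],[0,0,-1.308]],[[0.433,-0.427,0.054],[0,0,-1.308]],[[0.433,-0.427,0.054],[0,0,-1.308]]], claw=118, newtons=40)

```text
time_s: 1.1
tcp_pos: [399.3, -80.7, 199.3]
ee_rot: [0.69, 0.724, 0.0, 0.0]
contact_force: [0.7, -0.6, -0.0]
opening: 50.4
finger_force: 0.0
```

```bash
python3 - <<'E'
from h import *
o=observe();print(o["time_s"],o["tcp_pos"],o["q"],o["opening"],rel([450,15,190],grasp_rot()))
E
```

```text
1.1 [399.30717179 -80.73876621 199.30680017] [-4.74871058e-01  3.57029281e-02  1.91701051e+00 -1.02235953e-04
  1.18833379e+00 -5.23663937e-01] 50.38822045679214 ([0.0932, 0.0553, 0.0093], [0.0004, 0.0004, 0.0017])
```

Emit:
apply_moves(rows=[[[0.047,0.028,0.005],[0,0,0.002]],[[0.093,0.055,0.009],[0,0,0.002]],[[0.093,0.055,0.009],[0,0,0.002]],[[0.093,0.055,0.009],[0,0,0.002]],[[0.093,0.055,0.009],[0,0,0.002]]])

```text
time_s: 1.72
tcp_pos: [449.0, 11.7, 190.4]
ee_rot: [0.692, 0.722, -0.0, -0.0]
contact_force: [-1.0, 0.3, 0.1]
opening: 50.1
finger_force: 0.0
```

```bash
python3 - <<'E'
from h import *
o=observe();print(o["time_s"],o["tcp_pos"],o["q"],o["opening"],rel([450,15,36],grasp_rot()))
p,d=camera("scene");np.save("s1.npy",d);cv2.imwrite("pics/s1.png",cv2.resize(p[150:350,210:470],None,fx=3,fy=3,interpolation=2))
E
```

```text
1.725 [448.96228035  11.6526251  190.43704589] [-2.23083611e-01  1.23034048e-01  1.84360634e+00 -3.44491401e-04
  1.17518082e+00 -2.66070464e-01] 50.14618568759384 ([0.0033, 0.0012, 0.1544], [-0.0003, 0.0002, -0.004])
```

View pics/s1.png

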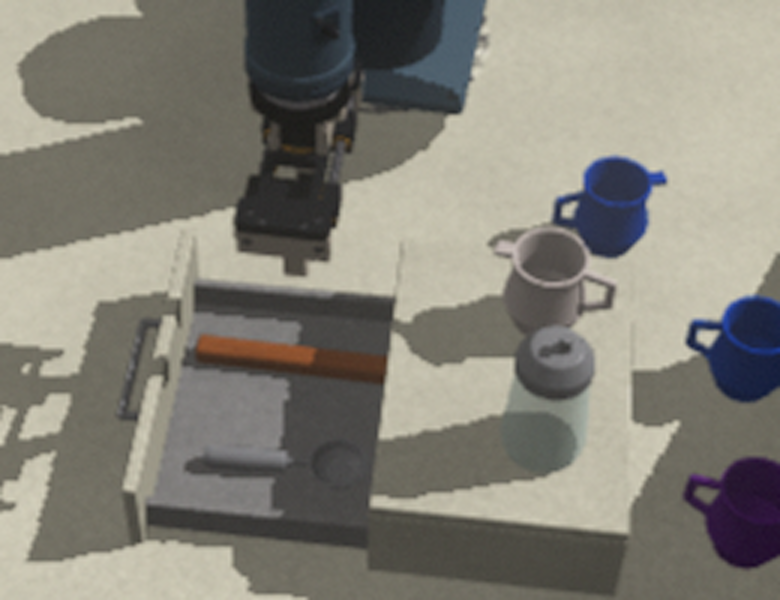

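The gripper hangs above the handle, and the tray and spoon are undisturbed. Descending with the jaws at 50 mm, which leaves about 14 mm each side.

Emit:
apply_moves(rows=[[[0.002,0.002,0.04],[0,0,-0.004]],[[0.002,0.002,0.08],[0,0,-0.004]],[[0.002,0.002,0.115],[0,0,-0.004]],[[0.002,0.002,0.125],[0,0,-0.004]],[[0.002,0.002,0.125],[0,0,-0.004]]])

```text
time_s: 2.4
tcp_pos: [451.3, 14.2, 65.6]
ee_rot: [0.69, 0.724, -0.0, -0.0]
contact_force: [-0.5, -0.5, 0.1]
opening: 49.6
finger_force: 0.0
```

```bash
python3 - <<'E'
from h import *
o=observe();print(o["time_s"],o["tcp_pos"],o["contact_force"],rel([450.5,15,36],grasp_rot()))
for n in("scene","top"):
    p,d=camera(n)
    a=p[190:310,230:390] if n=="scene" else p[150:280,230:400]
    cv2.imwrite(f"pics/{n}2.png",cv2.resize(a,None,fx=4.5,fy=4.5,interpolation=2))
E
```

```text
2.4 [451.29383523  14.21868265  65.59959827] [-0.48455701 -0.49030942  0.09329387] ([0.0008, -0.0007, 0.0296], [-0.0005, -0.0001, 0.0005])
```

View pics/scene2.png

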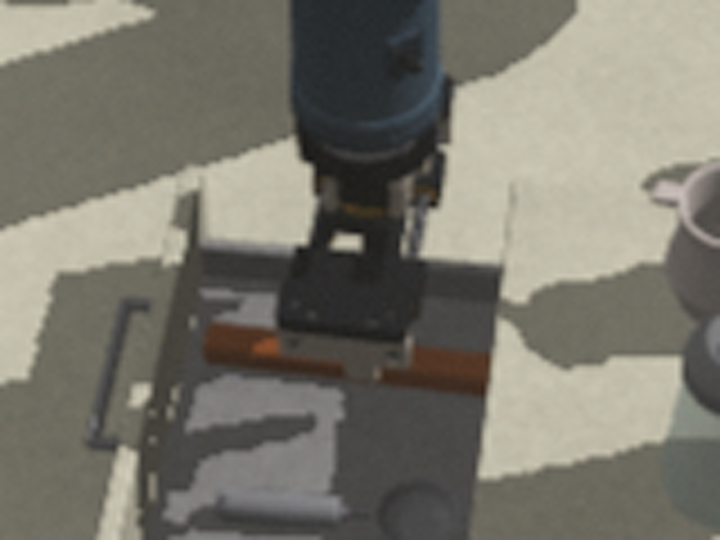

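The jaws straddle the handle. The front fingertip is at about crop (362, 378), just past the handle's near side. Descending the rest, then closing.

Emit:
apply_moves(rows=[[[0,0,0.01],[0,0,0]],[[0,0,0.02],[0,0,0]],[[0,0,0.028],[0,0,0]],[[0,0,0.029],[0,0,0]],[[0,0,0.029],[0,0,0]]])

```text
time_s: 3.12
tcp_pos: [451.3, 15.0, 36.3]
ee_rot: [0.69, 0.724, -0.0, -0.0]
contact_force: [-0.4, 0.1, 0.1]
opening: 50.2
finger_force: 0.0
```

Emit:
apply_moves(rows=[[[0,0,0],[0,0,0]],[[0,0,0],[0,0,0]],[[0,0,0],[0,0,0]],[[0,0,0],[0,0,0]],[[0,0,0],[0,0,0]],[[0,0,0],[0,0,0]]], claw=255, newtons=40)

```text
time_s: 3.88
tcp_pos: [451.4, 14.9, 36.6]
ee_rot: [0.69, 0.724, 0.0, 0.0]
contact_force: [-0.6, 0.2, 1.8]
opening: 21.5
finger_force: 40.0
```

```bash
python3 - <<'E'
from h import *
o=observe();print(o["time_s"],o["tcp_pos"],o["contact_force"],o["ft_torque"],o["opening"],o["finger_force"])
E
```

```text
3.875 [451.44722121  14.88853212  36.58109006] [-0.64179733  0.24494178  1.83179962] [-0.08820331 -0.01530273 -0.10668466] 21.476762139029617 39.9988317489624
```

Gripped at 21.5 mm, matching the 22 mm handle. Now I'll lift 6 mm and tilt to 15° about the blade tip. Expected clearances are about 12 mm under the shelf edge and 18 mm over the panel.

Emit:
apply_moves(rows=[[[0,0,-0.006],[0,0,0]],[[0.0015,0,-0.0145],[0,-0.044,0]],[[0.003,0,-0.023],[0,-0.087,0]],[[0.0055,0,-0.032],[0,-0.131,0]],[[0.008,0,-0.04],[0,-0.175,0]],[[0.011,0,-0.0485],[0,-0.218,0]],[[0.014,0,-0.057],[0,-0.262,0]],[[0.014,0,-0.057],[0,-0.262,0]]])

```text
time_s: 4.88
tcp_pos: [450.8, 29.7, 93.8]
ee_rot: [0.683, 0.719, -0.09, 0.095]
contact_force: [-0.7, -1.2, -0.5]
opening: 21.6
finger_force: 40.0
```

```bash
python3 - <<'E'
from h import *
o=observe();print(o["time_s"],o["tcp_pos"],o["q"].round(2),o["contact_force"],o["ft_torque"],o["opening"],o["finger_force"],rel([0,0,0],grasp_rot(2.7,15))[1])
p,d=camera("scene");P=cloud("scene",d)
cv2.imwrite("pics/s3.png",cv2.resize(p[170:320,230:430],None,fx=4,fy=4,interpolation=2))
m=cv2.inRange(cv2.cvtColor(p,cv2.COLOR_BGR2HSV),(3,110,50),(20,255,255));m[:,:255]=0;m[:,350:]=0;m[:230]=0;m[300:]=0
q=P[(m>0)];q=q[(q[:,2]>10)&(q[:,2]<140)]
for y in range(-100,100,20):
    s=q[abs(q[:,1]-y)<8]
    if len(s)>5: print(y,len(s),np.percentile(s[:,2],[5,50,95]).round(),np.median(s[:,0]).round())
E
```

```text
4.875 [450.76718566  29.66189573  93.82020862] [ 0.02  0.29  1.95 -0.33  0.92  0.17] [-0.71041335 -1.24639345 -0.48327895] [ 0.09018674 -0.04861247 -0.00807144] 21.58925569357145 39.995532631874084 [0.0016, 0.0, 0.0034]
-60 45 [ 97. 105. 108.] 461.0
-40 47 [ 92. 100. 105.] 461.0
-20 50 [ 84.  94. 100.] 460.0
0 38 [83. 91. 94.] 458.0
80 16 [53. 63. 69.] 457.0
```

View pics/s3.png

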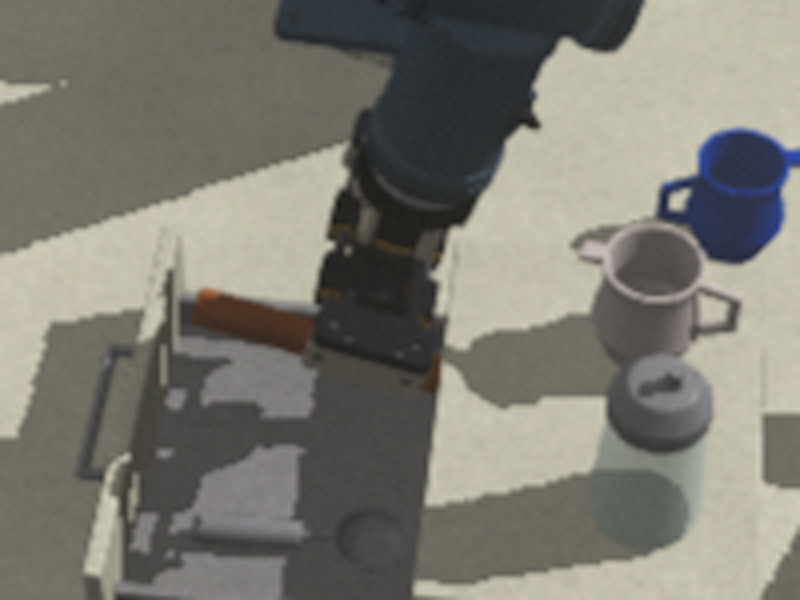

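The handle end is up (top z about 108 at y −60) and passes about 12 mm below the shelf edge (67–69 at y 80), with no slip and no contact force. Drawing it out along its own axis.

Emit:
apply_moves(rows=[[[-0.012,0,0],[0,0,0]],[[-0.036,0,0],[0,0,0]],[[-0.06,0,0],[0,0,0]],[[-0.085,0,0],[0,0,0]],[[-0.11,0,0],[0,0,0]],[[-0.135,0,0],[0,0,0]],[[-0.16,0,0],[0,0,0]],[[-0.18,0,0],[0,0,0]]])

```text
time_s: 5.92
tcp_pos: [458.6, -146.9, 140.2]
ee_rot: [0.684, 0.717, -0.09, 0.094]
contact_force: [-0.5, -0.1, -0.1]
opening: 21.5
finger_force: 40.0
```

Emit:
apply_moves(rows=[[[0,0,0],[0,0,0]],[[0,0,0],[0,0,0]]])

```text
time_s: 6.18
tcp_pos: [458.4, -144.8, 139.6]
ee_rot: [0.684, 0.718, -0.09, 0.094]
contact_force: [0.2, -0.2, -0.9]
opening: 21.4
finger_force: 40.0
```

```bash
python3 - <<'E'
from h import *
o=observe();print(o["time_s"],o["tcp_pos"],o["q"].round(2),o["contact_force"],o["ft_torque"],o["opening"])
R=Ro.from_quat(o["ee_rot"]);print("tip",o["tcp_pos"]+R.apply([200,0,28.6]),"end",o["tcp_pos"]+R.apply([-100,0,28.6]))
print("up130, back40",(R.inv().apply([0,-40,140])/1000).round(3))
p,d=camera("scene");cv2.imwrite("pics/s4.png",cv2.resize(p[170:320,200:400],None,fx=4,fy=4,interpolation=2))
E
```

```text
6.175 [ 458.43687328 -144.78634218  139.64731271] [-0.37  0.21  1.91 -0.3   0.94 -0.25] [ 0.22671112 -0.21829469 -0.87970059] [ 0.11807075 -0.08088528 -0.02654588] 21.431271483315573
tip [449.51117758  40.82876833  60.36728555] end [ 463.39713103 -248.6617428   137.84259945]
up130, back40 [-0.075 -0.002 -0.125]
```

View pics/s4.png

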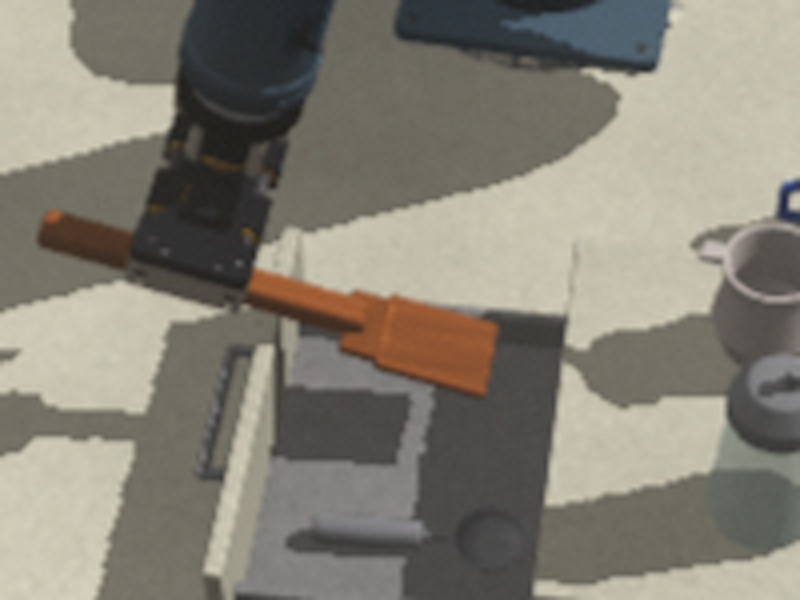

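The blade is fully out of the shelf (tip at y about 41, shelf edge about 86), and the spoon and creamer are undisturbed. Lifting now.

Emit:
apply_moves(rows=[[[-0.006,0,-0.012],[0,0,0]],[[-0.018,0,-0.031],[0,0,0]],[[-0.034,0,-0.058],[0,0,0]],[[-0.05,0,-0.084],[0,0,0]],[[-0.064,0,-0.108],[0,0,0]],[[-0.073,0,-0.122],[0,0,0]],[[-0.075,0,-0.125],[0,0,0]],[[-0.075,0,-0.125],[0,0,0]]])

```text
time_s: 7.22
tcp_pos: [460.8, -184.4, 279.6]
ee_rot: [0.684, 0.718, -0.09, 0.094]
contact_force: [-0.2, -0.1, -1.6]
opening: 21.7
finger_force: 40.0
```

Emit:
apply_moves(rows=[[[0,0,0],[0,0,0]],[[0,0,0],[0,0,0]],[[0,0,0],[0,0,0]],[[0,0,0],[0,0,0]],[[0,0,0],[0,0,0]],[[0,0,0],[0,0,0]]])

```text
time_s: 7.98
tcp_pos: [461.1, -184.8, 280.2]
ee_rot: [0.684, 0.718, -0.09, 0.095]
contact_force: [-0.0, 0.6, -1.2]
opening: 21.2
finger_force: 40.0
```

```bash
python3 - <<'E'
from h import *
o=observe();print(o["time_s"],o["tcp_pos"],o["contact_force"],o["opening"],abs(o["qd"]).max())
R=Ro.from_quat(o["ee_rot"]);print("tip",o["tcp_pos"]+R.apply([200,0,28.6]))
p,d=camera("scene");P=cloud("scene",d);cv2.imwrite("pics/s5.png",p)
m=cv2.inRange(cv2.cvtColor(p,cv2.COLOR_BGR2HSV),(3,110,50),(20,255,255))>0
q=P[m];q=q[(q[:,0]>380)&(q[:,0]<560)&(q[:,1]>-330)&(q[:,1]<60)&(q[:,2]>10)]
print(len(q),np.percentile(q[:,2],[1,5,50,99]))
E
```

```text
7.975 [ 461.11069706 -184.77873754  280.21141582] [-0.02243478  0.61515574 -1.15329006] 21.24393608340828 0.0016407481266360437
tip [452.01729039   0.76462027 200.78262804]
1224 [205.07372514 207.58876917 225.76850486 361.70452361]
```

View pics/s5.png

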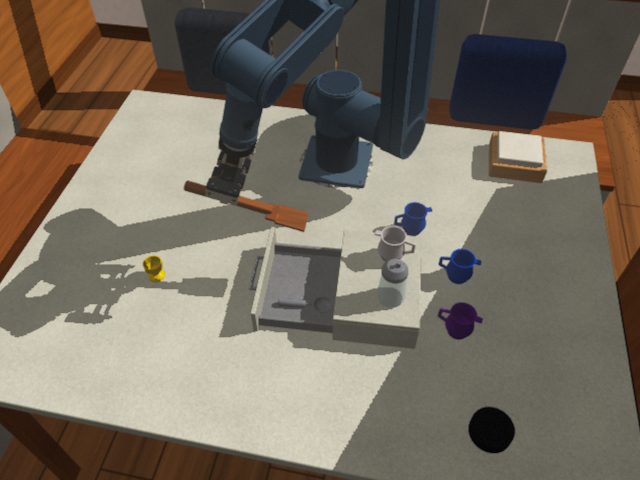

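The spatula is held at rest, with its lowest point at about z 200 (154 needed). The spoon (about 290, 303), creamer (393, 243), shaker (393, 283) and egg cup (154, 268) are all where they were.

```bash
python3 -c "
from station import *
print(ticket.job_done())"
```

```text
the job is handed in; nothing more can be done
None
```

The job is handed in at about 8 s: the spatula came out through the gap with no sign of wedging and is held at rest in the gripper, its lowest point about 10 cm above the shelf top, and the teaspoon, creamer, sugar shaker and egg cup looked unmoved in the last picture.

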